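Eggs ready over the simmering pan

TASK

Slide the saucepan across the pan supports from the large burner until it is centred on the small burner, without lifting it off the supports. Then take the egg basket by the grip of its arched handle, carry it over the shakers, the mill and the jar without disturbing them or losing an egg, and finish still holding it: motionless, level, centred over the saucepan's mouth with its bottom about 2 cm above the rim, never touching the pan, ready to be lowered in. Do not put it down or let go; the job ends with the basket in the gripper.

Things in the scene. Friction and masses are not known exactly. Their poses are not given: they have to be found in the camera images.
- hob: fixed gas hob: steel tray 300 x 520 x 8 mm, two knobs (35 mm high) at mid front, two black iron pan supports side by side: one level surface 42 mm above the worktop, x -95 to +139, y -248 to +248 mm, its bars along y so a pan slides on them. Origin: centre of the tray, at worktop height; x away from the robot, y left along the hob. Burners at x = 22, y = -120 and +120 mm
- large_burner: the burner with the large round black cap (88 mm across, 112 mm over its base), under the pan supports, where the saucepan stands at first; it may be the left or the right one. Fixed. Origin on its axis, 8 mm above the worktop; z up
- small_burner: the burner with the small round black cap (48 mm across, 72 mm over its base), under the pan supports; the other place, free at first. Fixed. Origin on its axis, 8 mm above the worktop; z up
- saucepan: plain steel saucepan on the pan supports: foot 140 mm, rim 160 mm across (154 inside), 75 mm high, 0.4 to 0.9 kg, one straight black handle along its own -x, roughly towards the robot. Origin: centre of its underside (42 mm above the worktop while on the supports); z up
- saucepan_grip (a point): point inside the saucepan's handle, 140 mm from the pan's axis, 66.5 mm above its underside (108 mm above the worktop). The handle is a bar 21 mm wide, 17 mm thick, from 97 to 247 mm out, rising outwards by 5 degrees; free on both sides and 58 mm beneath. Its x axis points from the handle to the pan
- saucepan_rim (a point): centre of the saucepan's mouth, level with the top of the rim, 75 mm above its underside
- basket: round perforated steel egg basket: bottom 110 mm, rim 137 mm across, 55 mm deep, with a rigid arched handle over the middle, 117 mm high in all; 0.2 to 0.35 kg without the eggs. It stands on a round cork trivet 8 mm thick, 150 mm across. Origin: centre of its underside; z up; the arch spans along its x
- basket_grip (a point): middle of the black grip on top of the basket's arch, 108 mm above the basket's underside: a bar 60 mm long along the basket's x, 16 mm wide along its y, 18 mm high
- egg_a_center (a point): middle of one loose brown egg lying on wire rests in the basket, 56 mm long and 43 mm thick
- egg_b_center (a point): middle of the other loose egg lying in the basket, of the same size
- salt_shaker: glass salt shaker with a steel dome, 42 mm across, 89 mm high, one of four things standing in a row, in any order, between the basket and the hob. Origin: centre of its underside
- pepper_shaker: glass pepper shaker with dark contents and a steel dome, 42 mm across, 89 mm high, in the same row. Origin: centre of its underside
- pepper_mill: dark wooden pepper mill, 50 mm across, 120 mm high, in the same row. Origin: centre of its underside
- spice_jar: glass spice jar with a steel cap, 48 mm across, 105 mm high, in the same row. Origin: centre of its underside
Mind the look-alikes: they are no part of the job. Leave any blue or yellow look-alike of the salt_shaker alone.

How it is judged:
By the outcome, as a careful person would: the job done as asked, in the order asked, and still so for the second after the job is handed in, while the arm keeps its last pose, push and grip.
It also fails if it takes over 58 s, if anything falls off the work surface, if the arm or the gripper's body presses on something with over 40 N, if the wrist force passes 120 N, or if a joint passes its speed limit or range.

ROBOT

A 6-joint arm with a two-finger parallel gripper is mounted at the origin on the work surface. World frame = base frame: x ahead of the robot, y to its left, z up, the work surface at z = 0. Lengths are in m, angles in rad, forces in N, time in s.
With the tool pointing down it reaches from about 0.35 to 0.775 m from the base axis. Payload 7.3 kg.
Tool frame: the origin (TCP) lies between the finger pads; the fingertips stand 14 mm ahead of it and the grasp point (between the pads) lies 5 mm behind it; z points along the fingers, y is the line along which they close (so a half turn about z gives the same grasp; the last joint's range is limited). The gripper opens to 92 mm and grips with 3 to 60 N. Pads are 19 mm wide; open, the fingers measure 130 mm over their backs; the gripper's body (75 mm by 190 mm) begins 47 mm behind the grasp point.
Start: joints at [0.964, 0.342, 1.524, -0, 1.275, -0.146], TCP at [0.233, 0.47, 0.241] pointing down, gripper open.
Joint ranges: [-2.53, 2.53], [-0.77, 2.02], [0.04, 2.7], [-1, 4.14], [0.28, 2.66], [-3.11, 3.11]. Speed limits (rad/s): [2.57, 2.57, 3.14, 3.14, 3.14, 3.14].

INTERFACE

Orientations are given as [roll, pitch, yaw] about the fixed x, y, z axes, in that order (R = Rz(yaw) Ry(pitch) Rx(roll)).
In Python, from cell import robot, eyes gives the robot as it stands. The module is installed in compiled form; this text tells all that it offers.
- The arm moves only by the shell command python3 -m handwheel 'ROWS' [FORCE]. ROWS is JSON, one flat list of numbers, 5 for each row, row after row: the shift along the world's x, y, z in mm, then the turn about the world's z in rad, then the opening, from 0 (shut) to 1 (fully open). In form: [x, y, z, spin, jaw, x, y, z, spin, jaw, ...]. A call has 1 to 8 rows; each row shifts and turns the commanded pose from where the row before left it; what a row does not reach is not made up. A row lasts 1/10 s, in which the tool goes at most 50 mm and 8.59 degrees, less where a joint would pass 70% of its speed; a pose out of reach is approached as far as the arm can. A call with a gripper value outside its range is refused whole. The fingers move at their own pace and stop on an object; FORCE is the grip in N (left out, the last holds). Time passes only in rows, so rows that do not move let the fingers close. It gives the time, the measured TCP pose, the force, the opening and the grip force at its end, in the units of the state.
- robot.observe(): the state, without advancing time (a new reading comes with each control period).
- eyes.read_camera(name): name is "side" or "top"; returns (picture, depth): 420x560x3 uint8, blue, green, red; 420x560 float32, m along the optical axis (not along the pixel's ray), 0 where there is no reading.
- eyes.calibration(name): a dict with "fx", "fy", "cx", "cy" (pixels), "world_to_cam" (4x4, takes a point from world to camera coordinates). Camera axes: x right, y down, z forward; pixel columns grow to the right and rows downward; lengths in m; the calibration is good to about 2 mm. A picture is of the moment at which its call begins. calibration takes no time and is no camera call.
- robot.hand_in(): hands the job in; it is judged then, once.
The state is a dict: "time": time; "qpos": joint angles; "qvel": joint speeds; "joint_efforts": joint torques, N m; "tool_pos": TCP position; "tool_rot": TCP orientation; "contact_force": force on the tool from outside, world axes, zero at the start; "torque": the same for the moment, N m; "opening": finger opening in m; "grip_force": force on a finger pad.
Only numpy, scipy, OpenCV 4.12 (cv2) and the standard library are available. Lean on these libraries where they do the work, as an engineer would, in place of code of your own. Each camera call takes 0.05 s, during which the arm holds its last target. There are 200 camera calls.

## Working session

There is one attempt and no reset: what is moved stays moved. The work goes in short steps, Python scripts to look and compute and a shell command to move; the robot and the scene stay as the last step left them, time stands still between calls to the robot, and variables do not carry over. Pictures are saved under pics/ and viewed, at most 10 in all, crops included, and the job is handed in when it is done.

```bash
mkdir -p pics; python3 - <<'E'
from cell import robot, eyes
import cv2,numpy as np
for n in("side","top"):
    p,d=eyes.read_camera(n); np.savez(n+"0.npz",p=p,d=d); cv2.imwrite(f"pics/{n}0.png",p)
    c=eyes.calibration(n); print(n,c["fx"],c["cx"],c["cy"],np.round(c["world_to_cam"],3).tolist())
s=robot.observe(); print(s)
E
```

```text
side 398.0374893676588 280.2473978208111 211.41233133301037 [[0.798, -0.602, 0.01, -0.447], [-0.402, -0.545, -0.736, 0.269], [0.449, 0.584, -0.677, 0.673], [0.0, 0.0, 0.0, 1.0]]
top 468.9383652833288 274.8972615031406 208.10647847335588 [[0.019, -1.0, 0.007, -0.022], [-0.999, -0.02, -0.048, 0.544], [0.049, -0.006, -0.999, 1.267], [0.0, 0.0, 0.0, 1.0]]
{'time': 0.1, 'qpos': array([ 9.63985990e-01,  3.42650112e-01,  1.52490804e+00, -1.22994272e-05,
        1.27545935e+00, -1.45998024e-01]), 'qvel': array([ 0.00059657, -0.00175001, -0.00237883, -0.0003531 , -0.00179929,
        0.00107241]), 'joint_efforts': array([ 1.53335841e-03, -4.32007062e+01, -2.44691277e+01,  7.18931551e-02,
        5.26366406e-02, -6.33880336e-05]), 'tool_pos': array([0.23323164, 0.46995072, 0.24012069]), 'tool_rot': array([-3.14018125e+00, -1.95650649e-04,  2.68078379e+00]), 'contact_force': array([0.02618139, 0.37098033, 0.09965056]), 'torque': array([-0.01700715,  0.00809318,  0.00605739]), 'grip_force': 0.0, 'opening': 0.0917139018634635}
```

View pics/top0.png

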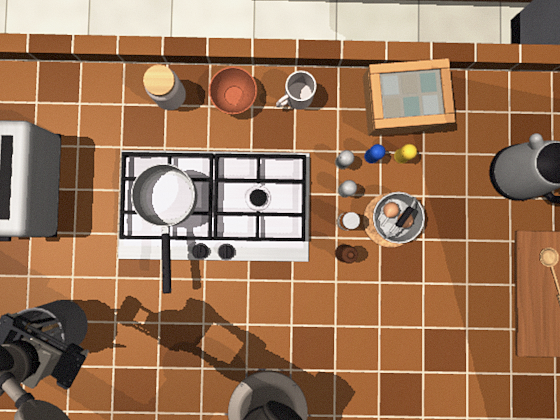

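View pics/side0.png

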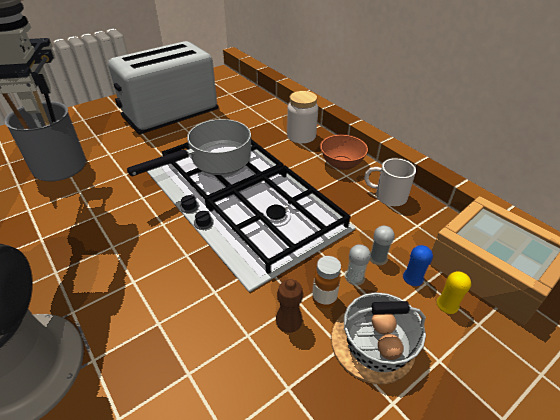

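The top view shows the pan at (167,196) on the left (large) burner with its handle down to (166,290), and the small burner cap at (258,198). The basket is at (399,217) with its grip at about (407,213). The row from the bottom is mill (348,254), jar (350,220), then shakers (349,188) and (345,159). Decoys are the blue (375,153) and yellow (408,153) shakers.

Possible confusions:
- **Pan handle (166,265):** hob bars, knobs (200,251) and (227,251).
- **Basket grip (407,213):** brown mill (348,254), shadows.

By the description I choose the bar attached to the pan rim and the black bar over the eggs.

```bash
cat > h.py <<'E'
from cell import robot, eyes
import cv2,numpy as np
def cam(n):
    c=eyes.calibration(n); T=np.array(c["world_to_cam"]); return c,T
def pts(n,d):
    c,T=cam(n); v,u=np.mgrid[:420,:560]
    P=np.stack([(u-c["cx"])/c["fx"]*d,(v-c["cy"])/c["fy"]*d,d],-1)
    W=(P-T[:3,3])@T[:3,:3]; W[d<=0]=np.nan; return W
def ray(n,uv,z):
    c,T=cam(n); uv=np.atleast_2d(uv).astype(float)
    r=np.c_[(uv[:,0]-c["cx"])/c["fx"],(uv[:,1]-c["cy"])/c["fy"],np.ones(len(uv))]@T[:3,:3]
    o=-T[:3,:3].T@T[:3,3]; return o+r*((z-o[2])/r[:,2])[:,None]
def rect(n,m,z):
    ys,xs=np.nonzero(m); W=ray(n,np.c_[xs,ys],z)[:,:2].astype(np.float32)*1000
    return cv2.minAreaRect(W)
def box(u0,u1,v0,v1):
    m=np.zeros((420,560),bool); m[v0:v1,u0:u1]=1; return m
def circ(W):
    A=np.c_[2*W[:,:2],np.ones(len(W))]; s=np.linalg.lstsq(A,(W[:,:2]**2).sum(1),rcond=None)[0]
    return s[:2],np.sqrt(s[2]+s[0]**2+s[1]**2)
E
python3 - <<'E'
from h import *
np.set_printoptions(precision=4,suppress=True)
z=np.load("top0.npz");p,d=z["p"],z["d"];W=pts("top",d);g=p.max(2);Z=W[...,2]
def st(k,m): print(k,m.sum(),np.nanmedian(W[m],0),np.nanmin(W[m],0),np.nanmax(W[m],0))
# supports
m=box(115,315,145,250)&(g<45)&(abs(Z-.042)<.006); print("supports",rect("top",m,.042))
m=box(245,272,186,212)&(g<60)&(Z<.036); st("cap",m);print(rect("top",m,np.nanmedian(Z[m])))
m=box(120,210,155,245)&(Z>.108)&(Z<.126)&(g>70); st("rim",m); print(circ(W[m]))
ys,xs=np.nonzero(m); print(cv2.minEnclosingCircle(ray("top",np.c_[xs,ys],.117)[:,:2].astype(np.float32)))
m=box(155,180,240,300)&(g<70)&(Z>.095); st("handle",m)
for a,b in((240,255),(255,270),(270,285)):
    mm=m&box(0,560,a,b); st(" h",mm)
m=box(375,430,190,245)&(g<70)&(Z>.105); st("grip",m); print(rect("top",m,.125))
for k,(u,v) in dict(mill=(348,254),jar=(350,220),s1=(349,188),s2=(345,159),bl=(375,153),ye=(408,153)).items():
    m=box(u-18,u+18,v-16,v+16)&(Z>.03); mm=m&(Z>np.nanmax(Z[m])-.02); st(k,mm)
m=box(365,435,185,250)&(abs(Z-.063)<.008);st("bask",m);print(circ(W[m]))
im=cv2.resize(p[185:250,330:440],None,fx=7,fy=7,interpolation=cv2.INTER_CUBIC);cv2.imwrite("pics/crop.png",im)
E
```

```text
supports ((571.8436279296875, 154.95230102539062), (230.5833740234375, 490.804443359375), 0.2878822386264801)
cap 210 [0.573  0.0349 0.0251] [0.5513 0.0132 0.0156] [0.5929 0.0567 0.0317]
((571.7943115234375, 34.88292694091797), (40.69189453125, 43.308197021484375), 1.143404483795166)
rim 303 [0.5605 0.2856 0.1146] [0.4441 0.1936 0.1081] [0.6459 0.3519 0.1206]
(array([0.5644, 0.2728]), np.float64(0.07878858261802958))
((0.5450961589813232, 0.27195027470588684), 0.1009385958313942)
handle 411 [0.3899 0.2567 0.1185] [0.3259 0.2444 0.1039] [0.4545 0.2704 0.1291]
 h 118 [0.4368 0.2603 0.1142] [0.4193 0.2516 0.1039] [0.4545 0.2704 0.1211]
 h 110 [0.3999 0.2574 0.1178] [0.3821 0.2487 0.1095] [0.4175 0.2685 0.1235]
 h 120 [0.363  0.2542 0.1207] [0.3454 0.2462 0.1082] [0.3807 0.2649 0.1275]
grip 145 [ 0.5257 -0.3341  0.1227] [ 0.5005 -0.3551  0.1112] [ 0.5486 -0.3135  0.129 ]
((524.4137573242188, -333.2250061035156), (16.160106658935547, 58.164276123046875), 55.007389068603516)
mill 177 [ 0.4259 -0.1999  0.1062] [ 0.4073 -0.2187  0.1009] [ 0.4453 -0.1826  0.1208]
jar 227 [ 0.5133 -0.202   0.1036] [ 0.4932 -0.2231  0.0936] [ 0.5316 -0.1819  0.1108]
s1 194 [ 0.5978 -0.1994  0.0827] [ 0.5793 -0.2219  0.0725] [ 0.6184 -0.1814  0.0923]
s2 187 [ 0.6752 -0.1919  0.0824] [ 0.6572 -0.2128  0.0721] [ 0.6977 -0.1735  0.0921]
bl 182 [ 0.6933 -0.2728  0.0828] [ 0.6751 -0.294   0.0732] [ 0.7149 -0.2565  0.0928]
ye 186 [ 0.6955 -0.3554  0.0828] [ 0.6769 -0.3778  0.0739] [ 0.7161 -0.3375  0.0939]
bask 397 [ 0.5264 -0.3465  0.0619] [ 0.4568 -0.4025  0.055 ] [ 0.5912 -0.2681  0.0696]
(array([ 0.5229, -0.3347]), np.float64(0.06269897463313816))
```

View pics/crop.png

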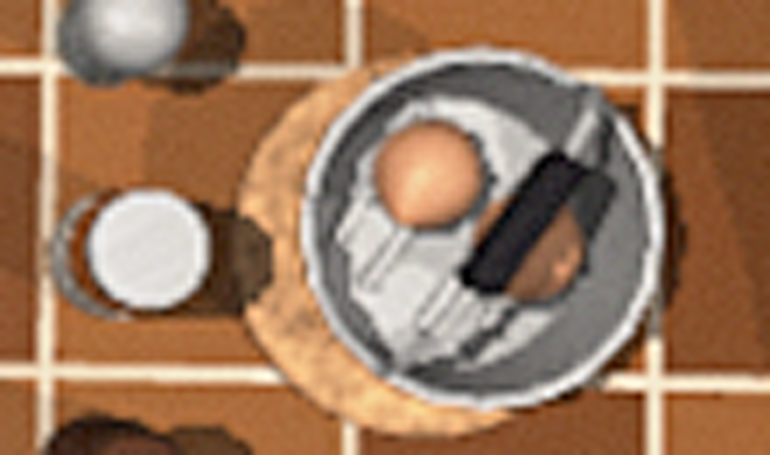

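The crop confirms the black grip bar over the eggs, centred near crop (540,220), which is pixel (407,216) and z about 0.123. The handle and burner heights and sizes also agree with the description. Before moving off, I'll check the tall thing beside the gripper.

```bash
python3 - <<'E'
from h import *
np.set_printoptions(precision=3,suppress=True)
z=np.load("side0.npz");W=pts("side",z["d"])
for u,v in((45,115),(45,140),(60,160),(20,112),(75,112),(20,80),(45,80),(12,60),(45,50)): print(u,v,W[v,u])
z=np.load("top0.npz");W=pts("top",z["d"])
for u,v in((60,320),(75,325),(45,310),(40,330),(70,360),(25,380)): print("t",u,v,W[v,u])
E
```

```text
45 115 [0.237 0.552 0.155]
45 140 [0.211 0.49  0.124]
60 160 [0.223 0.492 0.059]
20 112 [0.191 0.616 0.15 ]
75 112 [ 0.345  0.848 -0.002]
20 80 [0.209 0.377 0.318]
45 80 [0.264 0.511 0.255]
12 60 [0.213 0.426 0.341]
45 50 [0.288 0.519 0.315]
t 60 320 [0.258 0.502 0.145]
t 75 325 [0.233 0.492 0.081]
t 45 310 [0.283 0.534 0.158]
t 40 330 [0.251 0.51  0.227]
t 70 360 [0.215 0.396 0.333]
t 25 380 [0.193 0.455 0.391]
```

```bash
python3 -m handwheel '[0,0,30,0,1, 10,-20,30,0,1, 25,-30,0,0.09,1, 35,-35,0,0.09,1, 35,-35,0,0.09,1, 35,-35,-30,0.09,1, 35,-30,-30,0.09,1, 32,-23,-20,0.095,1]'
```

```text
time: 0.9
tool_pos: [0.4329, 0.2678, 0.226]
tool_rot: [-3.141, -0.002, -3.054]
contact_force: [-0.2, 0.8, 0.5]
opening: 0.0919
grip_force: 0.0
```

```bash
python3 -m handwheel '[0,0,-35,0,0.8, 0,0,-35,0,0.6, 0,0,-30,0,0.6, 0,0,-18,0,0.6, 0,0,0,0,0.6]'; python3 - <<'E'
from h import *
for n in("side",):
    p,d=eyes.read_camera(n);cv2.imwrite("pics/s1.png",cv2.resize(p[90:250,90:310],None,fx=3,fy=3))
E
```

```text
time: 1.4
tool_pos: [0.4308, 0.2689, 0.1069]
tool_rot: [-3.14, -0.006, -3.058]
contact_force: [-0.4, -0.4, -0.3]
opening: 0.0574
grip_force: 0.0
```

View pics/s1.png

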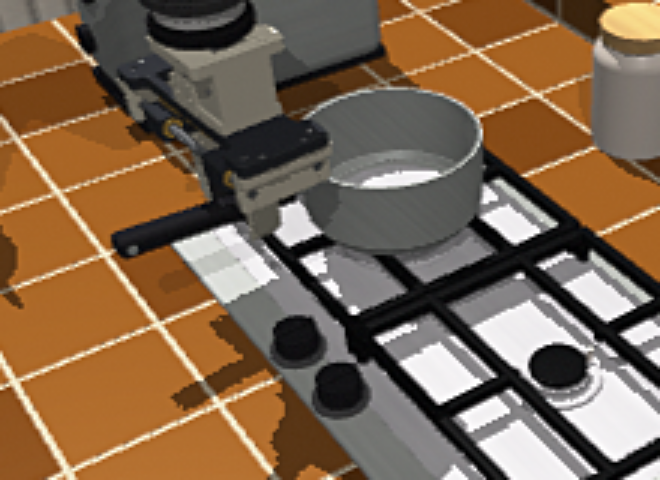

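The fingers straddle the handle at crop (265,215), just short of the pan. I'll centre on it and close.

```bash
python3 -m handwheel '[6,-8,-4,0,0.6, 0,0,0,0,0.4, 0,0,0,0,0.1, 0,0,0,0,0.1, 0,0,0,0,0.1, 0,0,0,0,0.1, 0,0,0,0,0.1]' 50
```

```text
time: 2.15
tool_pos: [0.4385, 0.2621, 0.1059]
tool_rot: [3.141, 0.0, -3.057]
contact_force: [-0.8, 1.3, 2.6]
opening: 0.0207
grip_force: 50.0
```

```bash
python3 -m handwheel '[0,-5,0,0,0.1, 0,-10,0,0,0.1, 1,-15,0,0,0.1, 1,-20,0,0,0.1, 1,-20,0,0,0.1, 1,-20,0,0,0.1, 1,-20,0,0,0.1, 0,-10,0,0,0.1]'
```

```text
time: 2.95
tool_pos: [0.4437, 0.1406, 0.1058]
tool_rot: [3.141, 0.001, -3.058]
contact_force: [-0.0, 5.5, 3.3]
opening: 0.0208
grip_force: 50.2
```

```bash
python3 -m handwheel '[1,-15,0,0,0.1, 1,-20,0,0,0.1, 1,-20,0,0,0.1, 0,-20,0,0,0.1, 0,-20,0,0,0.1, 0,-12,0,0,0.1, 0,-7,0,0,0.1, 0,0,0,0,0.1]'; cat > pan.py <<'E'
from h import *
import sys
p,d=eyes.read_camera("top");W=pts("top",d);Z=W[...,2];g=p.max(2)
u0=int(sys.argv[1])
m=box(u0,u0+110,140,245)&(Z>.109)&(Z<.124)&(g>70); P=W[m]
for _ in range(4):
    c,r=circ(P); e=abs(np.hypot(*(P[:,:2]-c).T)-r); P=P[e<max(.004,2*np.median(e))]
print("pan",c,r,len(P)); cv2.imwrite(sys.argv[2],p)
print(robot.observe()["tool_pos"])
E
python3 pan.py 205 pics/t2.png
```

```text
time: 3.75
tool_pos: [0.4464, 0.0269, 0.1057]
tool_rot: [-3.141, -0.0, -3.059]
contact_force: [-1.3, -3.1, 4.2]
opening: 0.0208
grip_force: 50.0
pan [0.57521216 0.03752858] 0.07790085465666832 257
[0.44639816 0.0271071  0.10566902]
```

View pics/t2.png

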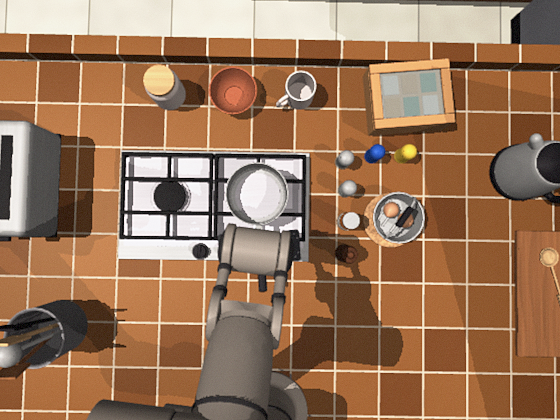

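The top view shows the pan around (257,193), on the right burner. The large cap is now bare at (172,196). I'll cross-check the centring with ray casts.

```bash
cat > pan2.py <<'E'
from h import *
p=cv2.imread("pics/t2.png")
import sys
if len(sys.argv)>1: p=cv2.imread(sys.argv[1])
g=p.max(2)
m=box(155,190,178,215)&(g<60); m=cv2.morphologyEx(m.astype(np.uint8),cv2.MORPH_OPEN,np.ones((7,7)))>0
print("large",rect("top",m,.025))
# rim: outermost strong brightness edges along radial rays (upper half), cast on z=.117
y,dd=eyes.read_camera("top"); W=pts("top",dd); Z=W[...,2]
m=box(205,315,140,245)&(Z>.108)&(Z<.126)&(g>70)
P=[]
c0=np.array([257,193.])
for a in np.radians(np.arange(-200,21,4)):
    r=np.arange(20,42,.25); q=c0+np.outer(r,[np.cos(a),np.sin(a)])
    on=m[q[:,1].round().astype(int),q[:,0].round().astype(int)]
    if on.any(): P.append(q[on][-1]); P.append(q[on][0])
P=np.array(P); Wd=ray("top",P,.117)
for s in(0,1):
    Q=Wd[s::2]
    for _ in range(3):
        c,r=circ(Q); e=abs(np.hypot(*(Q[:,:2]-c).T)-r); Q=Q[e<max(.003,2*np.median(e))]
    print(c,r,len(Q))
E
python3 pan2.py
```

```text
large ((571.2904663085938, 274.156005859375), (97.73330688476562, 78.32538604736328), 1.644930124282837)
[0.575229   0.03742024] 0.07913246751654479 56
[0.57491935 0.03708719] 0.07641403879805919 56
```

Both methods put the pan at (0.575, 0.037), and the target is (0.572, 0.035). I'll correct that, release and rise.

```bash
python3 -m handwheel '[-3,-2.5,0,0,0.1, 0,0,0,0,0.1, 0,0,0,0,0.1, 0,0,0,0,0.1]'; python3 pan.py 205 pics/t3.png
```

```text
time: 4.25
tool_pos: [0.4437, 0.0254, 0.1056]
tool_rot: [-3.141, 0.001, -3.057]
contact_force: [2.1, -0.4, 2.1]
opening: 0.0208
grip_force: 50.0
pan [0.57248827 0.03628966] 0.07788373740181051 262
[0.4437375  0.02535473 0.10561323]
```

```bash
python3 -m handwheel '[0,0,0,0,0.5, 0,0,0,0,0.6, 0,0,0,0,0.6, 0,0,15,0,0.6, 0,0,35,0,0.6, 0,0,45,0,0.6, 0,0,45,0,0.6, 0,0,45,0,0.6]'; python3 - <<'E'
from h import *
for n,b in(("top",(375,430,190,245)),("side",(350,425,285,330))):
    acc=0
    for i in range(3):
        p,d=eyes.read_camera(n);W=pts(n,d);acc=acc+p.astype(float)
    g=(acc/3).max(2);Z=W[...,2]
    for t in(30,45,60):
        m=box(*b)&(g<t)&(Z>.105); 
        P=W[m]; 
        print(n,t,m.sum(),np.round(np.nanmean(P,0),4),rect(n,m,.125))
        xy=P[:,:2]-np.nanmean(P[:,:2],0); w,v=np.linalg.eigh(np.cov(xy.T)); print(np.degrees(np.arctan2(v[1,1],v[0,1])))
        m2=m&(Z>.120); P=W[m2]; 
        if len(P)>10:
            xy=P[:,:2]-P[:,:2].mean(0); w,v=np.linalg.eigh(np.cov(xy.T)); print("  top",len(P),P.mean(0).round(4),np.degrees(np.arctan2(v[1,1],v[0,1])))
E
```

```text
time: 5.1
tool_pos: [0.4427, 0.0253, 0.2922]
tool_rot: [3.141, -0.001, -3.057]
contact_force: [1.1, -0.8, -0.9]
opening: 0.0553
grip_force: 0.0
top 30 33 [ 0.5237 -0.3279  0.1224] ((525.4795532226562, -330.9609375), (12.34635066986084, 56.94878005981445), 59.07603073120117)
146.87742755256696
  top 25 [ 0.5246 -0.329   0.1235] 147.3171225284568
top 45 113 [ 0.5257 -0.3348  0.1231] ((524.3800659179688, -333.2691650390625), (15.481534957885742, 58.25568389892578), 54.30077362060547)
143.9269456067435
  top 97 [ 0.5257 -0.3353  0.1238] 144.75834496943787
top 60 142 [ 0.5245 -0.3338  0.1233] ((524.4137573242188, -333.2250061035156), (16.160106658935547, 58.164276123046875), 55.007389068603516)
144.34627257024803
  top 124 [ 0.524 -0.334  0.124] 144.92566016849392
side 30 194 [ 0.5216 -0.3375  0.1176] ((520.4530639648438, -336.6567687988281), (20.24563217163086, 58.897377014160156), 53.326961517333984)
141.63422301484286
  top 66 [ 0.5243 -0.3371  0.122 ] 138.90910060017737
side 45 441 [ 0.5234 -0.3354  0.1208] ((520.5358276367188, -336.4541320800781), (22.267562866210938, 60.10316467285156), 55.309722900390625)
144.0580450700474
  top 304 [ 0.5249 -0.3345  0.1232] 144.33326622374048
side 60 451 [ 0.5237 -0.3355  0.1208] ((520.822998046875, -336.5428161621094), (22.49704360961914, 60.69661331176758), 55.371116638183594)
144.51316524475266
  top 312 [ 0.5253 -0.3346  0.1232] 144.84449880390363
```

```bash
python3 -m handwheel '[5,-20,0,-0.07,0.6, 8,-35,0,-0.1,0.6, 8,-35,0,-0.1,0.6, 10,-35,0,-0.1,0.6, 10,-35,0,-0.1,0.6, 10,-35,0,-0.1,0.6, 10,-35,0,-0.1,0.6, 10,-30,0,-0.03,0.6]'
```

```text
time: 6.2
tool_pos: [0.5141, -0.2363, 0.2882]
tool_rot: [-3.141, -0.004, 2.522]
contact_force: [0.3, 0.2, 0.6]
opening: 0.055
grip_force: 0.0
```

```bash
python3 -m handwheel '[4,-35,0,0,0.6, 4,-35,-20,0,0.6, 2,-20,-30,0,0.6, 0,-8,-20,0,0.6, 0,0,0,0,0.6, 0,0,0,0,0.6]'
```

```text
time: 6.8
tool_pos: [0.5241, -0.3322, 0.2194]
tool_rot: [3.141, -0.003, 2.526]
contact_force: [1.2, 0.1, 1.0]
opening: 0.0549
grip_force: 0.0
```

```bash
python3 -m handwheel '[0,-2,-30,0,0.6, 0,0,-35,0,0.6, 0,0,-25,0,0.6, 0,0,-12,0,0.6, 0,0,-6,0,0.6, 0,0,0,0,0.6]'; python3 - <<'E'
from h import *
p,d=eyes.read_camera("side");cv2.imwrite("pics/s4.png",cv2.resize(p[200:390,260:480],None,fx=3,fy=3))
E
```

```text
time: 7.4
tool_pos: [0.525, -0.3347, 0.1133]
tool_rot: [3.142, 0.001, 2.526]
contact_force: [0.3, -0.6, 0.1]
opening: 0.0549
grip_force: 0.0
```

View pics/s4.png

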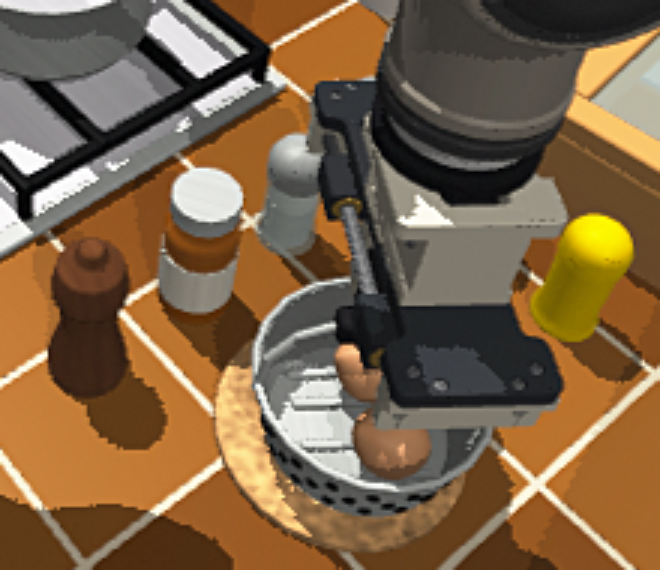

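The gripper straddles the basket's grip above the eggs at crop (390,430), and nothing else is touched. I'll close and lift gently.

```bash
python3 -m handwheel '[0,0,-2,0,0.4, 0,0,0,0,0.2, 0,0,0,0,0.05, 0,0,0,0,0.05, 0,0,0,0,0.05, 0,0,0,0,0.05]' 50; python3 -m handwheel '[0,0,3,0,0.05, 0,0,6,0,0.05, 0,0,10,0,0.05, 0,0,15,0,0.05, 0,0,20,0,0.05, 0,0,20,0,0.05, 0,0,20,0,0.05, 0,0,20,0,0.05]'
```

```text
time: 8.05
tool_pos: [0.5246, -0.3345, 0.1105]
tool_rot: [3.141, -0.0, 2.526]
contact_force: [1.0, 2.6, 1.9]
opening: 0.0158
grip_force: 50.0
time: 8.85
tool_pos: [0.5243, -0.3347, 0.2261]
tool_rot: [-3.142, 0.0, 2.526]
contact_force: [1.2, 0.6, -4.1]
opening: 0.0157
grip_force: 50.0
```

```bash
python3 -m handwheel '[0,0,20,0,0.05, 0,0,20,0,0.05, 0,0,15,0,0.05, 0,5,8,0,0.05, 1,10,0,0,0.05, 2,15,0,0,0.05, 2,18,0,0,0.05, 3,20,0,0,0.05]';python3 -m handwheel '[3,20,0,0,0.05, 3,20,0,0,0.05, 3,20,0,0,0.05, 3,20,0,0,0.05, 3,20,0,0,0.05, 3,20,0,0,0.05, 3,20,0,0,0.05, 3,20,0,0,0.05]'
```

```text
time: 9.65
tool_pos: [0.5323, -0.2646, 0.2866]
tool_rot: [3.141, -0.002, 2.526]
contact_force: [-0.1, -0.1, -4.2]
opening: 0.0158
grip_force: 50.0
time: 10.45
tool_pos: [0.556, -0.1042, 0.2869]
tool_rot: [-3.142, -0.002, 2.527]
contact_force: [-0.4, -0.2, -4.5]
opening: 0.0159
grip_force: 50.0
```

```bash
python3 -m handwheel '[3,20,0,0,0.05, 3,20,0,0,0.05, 3,20,0,0,0.05, 3,20,0,0,0.05, 2,18,0,0,0.05, 2,15,0,0,0.05, 1,10,0,0,0.05, 0,5,0,0,0.05]'; python3 -m handwheel '[0,0,0,0,0.05, 0,0,0,0,0.05, 0,0,0,0,0.05]'
```

```text
time: 11.25
tool_pos: [0.5733, 0.0226, 0.2873]
tool_rot: [-3.141, -0.0, 2.527]
contact_force: [-0.3, -0.3, -4.7]
opening: 0.0153
grip_force: 50.0
time: 11.55
tool_pos: [0.5735, 0.0205, 0.2875]
tool_rot: [-3.141, 0.0, 2.525]
contact_force: [-0.8, 0.6, -2.7]
opening: 0.0154
grip_force: 50.0
```

```bash
python3 -m handwheel '[0,4,0,0,0.05, -1,6,-3,0,0.05, 0,4,-6,0,0.05, 0,1,-8,0,0.05, 0,0,-7,0,0.05, 0,0,-4,0,0.05, 0,0,0,0,0.05, 0,0,0,0,0.05]'; python3 - <<'E'
from h import *
p,d=eyes.read_camera("side");np.savez("side5.npz",p=p,d=d);cv2.imwrite("pics/s5.png",cv2.resize(p[20:310,130:420],None,fx=2,fy=2))
p,d=eyes.read_camera("top");np.savez("top5.npz",p=p,d=d);cv2.imwrite("pics/t5.png",cv2.resize(p[120:300,130:440],None,fx=2.5,fy=2.5))
E
```

```text
time: 12.35
tool_pos: [0.5726, 0.0361, 0.2596]
tool_rot: [3.141, 0.0, 2.526]
contact_force: [0.3, 0.3, -4.5]
opening: 0.016
grip_force: 50.0
```

View pics/s5.png

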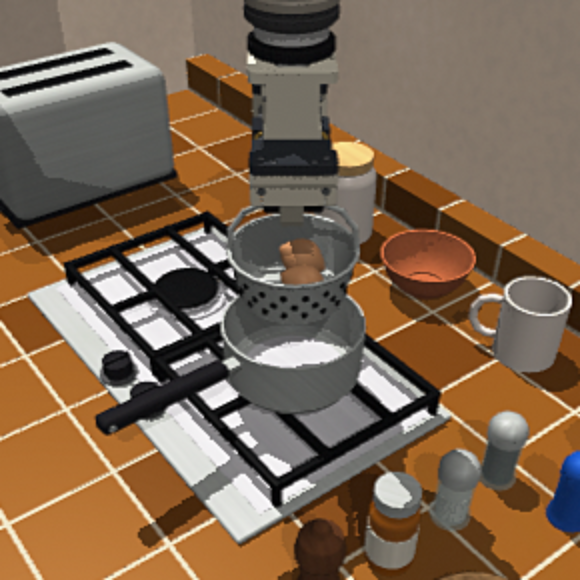

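View pics/t5.png

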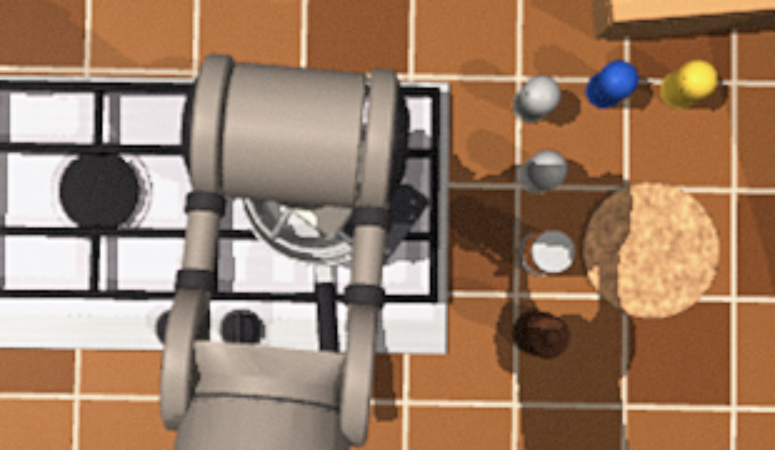

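Both eggs are in the basket at side crop (300,265). The basket hangs over the pan, the row is still standing, and the trivet is empty. Next I'll measure centring, height and level.

```bash
cat > m.py <<'E'
from h import *
np.set_printoptions(precision=4,suppress=True)
def fit(P,r0,k):
    for _ in range(6):
        c,r=circ(P); e=abs(np.hypot(*(P[:,:2]-c).T)-r); P=P[e<max(.003,2*np.median(e))]
    print(k,c,r,len(P))
def run(p,d,zb):
    W=pts("side",d);Z=W[...,2];hs=cv2.cvtColor(p,cv2.COLOR_BGR2HSV)[...,1];g=p.max(2)
    ok=(hs<60)&(g>60)
    R=np.hypot(W[...,0]-.572,W[...,1]-.036)
    # pan rim: outer wall top band
    m=box(235,320,150,235)&ok&(abs(Z-.112)<.006)&(R>.07)&(R<.09); fit(W[m],.08,"pan wall ~.112 (r~.0795)")
    for o in (.01,.02,.03,.04):
        m=box(235,320,100,190)&ok&(abs(Z-zb-o)<.004)&(R>.045)&(R<.08); fit(W[m],0,"basket wall +%.3f r~%.4f"%(o,.055+.0135*o/.055))
    m=box(235,320,100,190)&(R<.085)&(Z>zb-.02)&(Z<zb+.05); print("lowest basket z pct",np.nanpercentile(Z[m],[0.5,2,5]))
    m=box(235,320,100,190)&(R<.075)&(R>.06)&(Z>zb+.045)&(Z<zb+.063)&ok; P=W[m]
    # upper edge per azimuth
    a=np.degrees(np.arctan2(P[:,1]-.036,P[:,0]-.572))
    print("rim top by azimuth",[(int(t),round(float(P[abs(a-t)<15,2].max()),4)) for t in range(-165,180,30) if (abs(a-t)<15).sum()>3])
E
python3 - <<'E'
from m import *
z=np.load("side5.npz");run(z["p"],z["d"],.157)
z=np.load("top5.npz");W=pts("top",z["d"]);p=z["p"]
E
```

```text
pan wall ~.112 (r~.0795) [0.5756 0.036 ] 0.07766868757571561 414
basket wall +0.010 r~0.0575 [0.5736 0.0348] 0.05525702276604874 170
basket wall +0.020 r~0.0599 [0.5737 0.0346] 0.05721437110261261 214
basket wall +0.030 r~0.0624 [0.5737 0.0347] 0.059313634243762604 292
basket wall +0.040 r~0.0648 [0.5738 0.0345] 0.061283813168697306 343
lowest basket z pct [0.1575 0.1592 0.1608]
rim top by azimuth [(-165, 0.2145), (-135, 0.2135), (-105, 0.2131), (-75, 0.2144), (-45, 0.2193), (-15, 0.2148), (15, 0.2146), (45, 0.2141), (75, 0.2149), (105, 0.2149), (135, 0.2181), (165, 0.214)]
```

```bash
python3 -m handwheel '[0,0,-4,0,0.05, 0,0,-7,0,0.05, 0,0,-6,0,0.05, 0,0,-3,0,0.05, 0,0,0,0,0.05, 0,0,0,0,0.05, 0,0,0,0,0.05, 0,0,0,0,0.05]'; cat > m2.py <<'E'
from m import *
from scipy.optimize import least_squares
p,d=eyes.read_camera("side");W=pts("side",d);Z=W[...,2];hs=cv2.cvtColor(p,cv2.COLOR_BGR2HSV)[...,1]
c,T=cam("side"); o=-T[:3,:3].T@T[:3,3]; n=o[:2]-[.572,.036]; n/=np.hypot(*n)
s=(W[...,:2]-[.572,.036])@n
R=np.hypot(W[...,0]-.572,W[...,1]-.036)
zb=robot.observe()["tool_pos"][2]-.1025
def near(z0,r0,k,free=False):
    m=(hs<60)&(abs(Z-z0)<.005)&(abs(R-r0)<.008)&(s>.01); P=W[m]
    f=lambda q: np.hypot(P[:,0]-q[0],P[:,1]-q[1])-r0
    q=least_squares(f,[.572,.036],loss="soft_l1",f_scale=.001); print(k,q.x,"rms",np.std(f(q.x)),m.sum())
near(.080,.0700+.010*(.080-.042)/.075,"pan z.08"); near(.09,.07+.010*.048/.075,"pan z.09"); near(.105,.07+.01*.063/.075,"pan z.105")
for h in(.02,.03,.045): near(zb+h,.055+.0135*h/.055,"basket")
print("zb",zb)
m=box(235,320,100,230)&(R<.062)&(Z>zb-.015)&(Z<zb+.03)&(s>.03); print("low",np.nanpercentile(Z[m],[0.5,2,5]))
m=(hs<60)&box(235,320,150,240)&(abs(R-.0785)<.004)&(Z>.1)&(Z<.13);print("pan rim top",np.nanpercentile(Z[m],[90,98]))
E
python3 m2.py
```

```text
time: 13.25
tool_pos: [0.5726, 0.0362, 0.2399]
tool_rot: [3.141, 0.001, 2.526]
contact_force: [-0.3, -0.6, -4.8]
opening: 0.0154
grip_force: 50.0
pan z.08 [0.5747 0.0342] rms 0.0010999883983650388 211
pan z.09 [0.5753 0.0352] rms 0.0009663041039160568 205
pan z.105 [0.5755 0.0368] rms 0.0025669381159756626 255
basket [0.5753 0.0371] rms 0.0010383349176956139 153
basket [0.5758 0.0374] rms 0.0010639943199076212 171
basket [0.5763 0.038 ] rms 0.0010593569826300748 188
zb 0.1372993713947494
low [0.1359 0.1364 0.1381]
pan rim top [0.116 0.117]
```

The basket is within 2 mm of the pan axis and its bottom is 20 mm above the rim. One small trim, settle, then hand in.

```bash
python3 -m handwheel '[0,-1,0,0,0.05, 0,0,0,0,0.05, 0,0,0,0,0.05, 0,0,0,0,0.05, 0,0,0,0,0.05, 0,0,0,0,0.05, 0,0,0,0,0.05, 0,0,0,0,0.05]'; python3 m2.py; python3 -c "
from cell import robot
print(robot.hand_in())"
```

```text
time: 14.1
tool_pos: [0.5725, 0.0353, 0.2396]
tool_rot: [3.141, 0.0, 2.526]
contact_force: [-1.0, 1.2, -4.6]
opening: 0.0156
grip_force: 50.0
pan z.08 [0.5748 0.034 ] rms 0.0010262899809636485 197
pan z.09 [0.5752 0.035 ] rms 0.001030509529305801 210
pan z.105 [0.5757 0.0368] rms 0.002645979845099127 255
basket [0.5751 0.0361] rms 0.0012660821201606455 153
basket [0.5755 0.0362] rms 0.0010248478360499848 166
basket [0.5759 0.037 ] rms 0.0010482502890163195 181
zb 0.13705159066169403
low [0.1357 0.1373 0.1383]
pan rim top [0.1158 0.1168]
the job is handed in; nothing more can be done
None
```

The job is handed in at about 14 s: the pan measured within about 2 mm of the small burner's centre, and the basket is held level and still with both eggs in view, within about 2 mm of the pan's axis and about 2 cm above its rim; the shakers, mill and jar were still standing.

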